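Unclamp a dental handpiece and show its head to the inspection camera

TASK

Swing the red-handled toggle clamp of the service nest fully open while the dental handpiece stays in its cradles, then take the handpiece out and present it to the inspection camera in the air: the head end on the lens's centre line, 8 cm in front of the lens glass, with the handpiece level, the way up it lay, and side-on (square to the line of sight; either end may point either way). Leave the clamp open, do not bump the camera and do not disturb the other things on the worktop. The program finishes while still holding the handpiece there, still, with only the gripper carrying it.

Things in the scene. Friction and masses are not known exactly. Their poses are not given: they have to be found in the camera images.
- nest: Service nest, fixed: aluminium plate 10 mm thick, x -30..80, y -55..62 mm about its origin (on the worktop under the handpiece's middle; z up). Two white open cradles at y -34 and +44 mm, 12 mm wide along y, 36 mm along x: floors 30 mm, cheeks 40 mm above the worktop. The handpiece lies in them along y. Between them only the plate. Clamp bracket: x 35..75, y 29..59 mm, 52 mm high.
- clamp (a joint): Toggle clamp angle (rad) about a level hinge along the nest's y. 0 = shut: red handle upright, steel arm over the handpiece, its pad just above it. Grows as the handle swings to the nest's +x (away from the handpiece) and down, to the stop at 1.6 = fully open: handle level, arm upright, reaching 105 mm above the worktop. Stiff (about 2 N at the grip), stays where it is left.
- clamp_hinge (a point): Point on the clamp's hinge axis, fixed to the nest at x +55, y +44 mm, 45 mm above the worktop; axes as the nest's.
- clamp_grip (a point): Middle of the upper half of the clamp's red round grip (14 mm thick), 62 mm from the hinge axis, straight above it when shut; the grip spans 32 to 82 mm from the hinge. It turns with the handle. Pinched hard it does not pivot freely between the pads and lags behind: pinch lightly (5 N) or push it, and at last press it down to the stop (under 10 N).
- handpiece: White dental handpiece, 120 mm long (y), 18 mm wide and high, 50 to 105 g, balanced near its middle; loose in the cradles. Origin at mid-length on its underside, z up; head at its -y end (nest's -y), connector at +y. To the gripper it is a bar 18 x 18 mm from y -52 to +60 mm, axis 9 mm above the underside; grip it across (along x) between the cradles.
- handpiece_head (a point): Middle of the handpiece's head, 53 mm from its origin towards -y, 9 mm above its underside.
- camera: Inspection camera, fixed: white 46 mm housing on a steel post and grey foot (70 x 60 mm); top at 163 mm. Origin at the foot on the worktop, z up; it looks level along its own -x. A grey 46 mm ring light surrounds the dark lens. It reaches from x -55 mm (lens) to x +38 mm.
- lens (a point): Centre of the lens glass, 55 mm in front of the camera's origin (x -55 mm) and 140 mm above the worktop; axes as the camera's.
- view_point (a point): The point in the air on the lens's centre line, 80 mm in front of the lens glass, 140 mm above the worktop (camera's x -135 mm), where the middle of the handpiece's head shall be; axes as the camera's (x along the line of sight, y level across it).
- bur_block: Bystander: blue bur stand 32 x 72 x 43 mm, loose at the back right; origin at the middle of its underside.
- vial_0: Bystander: indicator vial with an orange cap, 13 mm thick, 46 mm high, standing loose; origin at its underside.
- vial_1: Bystander: indicator vial with a green cap, 13 mm thick, 46 mm high, standing loose; origin at its underside.
- syringe: Bystander: white rinse syringe 18 x 116 x 18 mm lying loose left of the blue drape, near the front edge; origin at the middle of its underside.
Not all that is in view belongs to the job. What is shaped like the handpiece but black or green is not meant.

How it is judged (in metres and radians):
On the way, in this order (a step that is already met when the one before it is completed fails the run):
1. the clamp is swung open while the handpiece still lies in the nest (value of joint clamp above 1.3 rad and distance of handpiece from where it was at the start of the episode below 0.012 m), for 0.2 s.
2. the handpiece is lifted out of the nest in the fingers (height (world z) of handpiece above 0.07 m and contact force between handpiece and the fingers above 0.5 N and contact force between handpiece and nest below 0.1 N), for 0.1 s.
At the end, for the whole second after the job is handed in: Held still in the fingers: the head within 18 mm of the point 80 mm in front of the lens glass on its centre line; the handpiece level, the way up it lay and square to the line of sight within 0.2 rad, touching neither camera nor nest; clamp still open (above 1.3 rad) (distance between handpiece_head and view_point below 0.018 m and angle between the y axis of handpiece and the y axis of camera, either way round below 0.2 rad and angle between handpiece's own z axis and vertical below 0.2 rad and contact force between handpiece and the fingers above 0.5 N and contact force between handpiece and camera below 0.1 N and contact force between handpiece and nest below 0.1 N and linear speed of handpiece below 0.03 m/s and angular speed of handpiece below 0.2 rad/s and value of joint clamp above 1.3 rad); the arm keeps its last pose, push and grip.
It fails at once if the camera is bumped (contact force between any of the arm, the fingers, handpiece and camera above 3 N).
It fails at once if a bystander is shifted or knocked over (distance of any of bur_block, vial_0, vial_1, syringe from where it was at the start of the episode above 0.02 m or angle between any of bur_block, vial_0, vial_1, syringe's own z axis and vertical above 0.5 rad).
It also fails if it takes over 58 s, if anything falls off the work surface, if the arm or the gripper's body presses on something with over 40 N, if the wrist force passes 120 N, or if a joint passes its speed limit or range.

ROBOT

A 6-joint arm with a two-finger parallel gripper is mounted at the origin on a cart in front of the work surface, level with it; the furniture and walls round the work are solid. World frame = base frame: x ahead of the robot, y to its left, z up, the work surface at z = 0. Lengths are in mm, angles in rad, forces in N, time in s.
With the tool pointing down it reaches from about 275 to 750 mm from the base axis. Payload 10.2 kg.
Tool frame: the origin (TCP) lies between the finger pads; the fingertips stand 19 mm ahead of it and the grasp point (between the pads) is the TCP; z points along the fingers, y is the line along which they close (so a half turn about z gives the same grasp; the last joint's range is limited). The gripper opens to 85 mm and grips with 20 to 120 N. Pads are 22 mm wide; open, the fingers measure 114 mm over their backs; the gripper's body (76 mm by 85 mm) begins 54 mm behind the grasp point. The pads swing forward as they close: fully open they stand 13 mm farther back than shut.
Start: joints at [1.115, 0.313, 1.498, -0, 1.331, -0.223], TCP at [121.132, 510.841, 250.294] pointing down, gripper open.
Joint ranges: [-2.94, 2.94], [-0.97, 2.17], [0.19, 2.56], [-1.23, 4.37], [0.02, 3.11], [-2.88, 2.88]. Speed limits (rad/s): [2.39, 2.39, 3.01, 3.14, 3.14, 3.14].

INTERFACE

Orientations are given as a unit quaternion [w, x, y, z].
In Python, from rig import sense, capture, finish_job gives the robot as it stands. The module is installed in compiled form; this text tells all that it offers.
- The arm moves only by the tool move_arm, never from a script. Its argument "moves" is a list of rows, each an object with "turn": the turn, a rotation vector about the tool's x, y, z in rad, a list of three; "translation": the shift along the tool's x, y, z in mm, a list of three; "hand": the opening, from 0 (shut) to 1 (fully open). In form: [{"turn": [wx, wy, wz], "translation": [x, y, z], "hand": hand}, ...]. A call has 1 to 10 rows; each row shifts and turns the commanded pose from where the row before left it, along the tool's axes as they then stand; what a row does not reach is not made up. A row lasts 1/12 s, in which the tool goes at most 41.7 mm and 7.16 degrees, less where a joint would pass 70% of its speed; a pose out of reach is approached as far as the arm can. A call with a gripper value outside its range is refused whole. The fingers move at their own pace and stop on an object; "grip_force" is the grip in N (left out, the last holds). Time passes only in rows, so rows that do not move let the fingers close. It gives the time, the measured TCP pose, the force, the opening and the grip force at its end, in the units of the state.
- sense(): the state, without advancing time (a new reading comes with each control period).
- capture(name): name is "scene" or "top" or "wrist"; returns a dict with "image" (400x640x3 uint8, blue, green, red), "z_map" (400x640 float32, mm along the optical axis (not along the pixel's ray), 0 where there is no reading), "vertical_fov" (degrees; the focal length in pixels is half the picture's height over the tangent of half this angle, whatever the lens; pixels are square), "cx", "cy" (the principal point, pixels), "R" (3x3) and "t" (3): a world point X has camera coordinates R X + t; the wrist camera has in their place "T_tool_cam" (4x4, takes a point from camera to tool coordinates, whose origin is the TCP and whose axes are the flange's). Camera axes: x right, y down, z forward; pixel columns grow to the right and rows downward; lengths in mm; the calibration is good to about 2 mm. A picture is of the moment at which its call begins: read the wrist's pose just before it.
- finish_job(): hands the job in; it is judged then, once.
The state is a dict: "time_s": time; "joints": joint angles; "dq": joint speeds; "tau": joint torques, N m; "eef_pos": TCP position; "ee_rot": TCP orientation; "force": force on the tool from outside, world axes, zero at the start; "wrist_torque": the same for the moment, N m; "grip_width": opening from 0.0 (shut) to 1.0 (fully open); "grip_force": force on a finger pad.
Only numpy, scipy, OpenCV 4.12 (cv2) and the standard library are available. Lean on these libraries where they do the work, as an engineer would, in place of code of your own. Each camera call takes 0.05 s, during which the arm holds its last target. There are 200 camera calls.

## Working session

There is one attempt and no reset: what is moved stays moved. The work goes in short steps, Python scripts to look and compute and a tool call to move; the robot and the scene stay as the last step left them, time stands still between calls to the robot, and variables do not carry over. Pictures are saved under pics/ and viewed, at most 10 in all, crops included, and the job is handed in when it is done.

Besides the shell and the picture viewer there is one more tool, called after "Call:" by a JSON object that holds its "fn" and its "kwargs", one argument or row to a line. move_arm: Moves the arm, as the interface text tells. Its arguments: {"type":"object","properties":{"moves":{"type":"array","items":{"type":"object","properties":{"turn":{"type":"array","items":{"type":"number"}},"translation":{"type":"array","items":{"type":"number"}},"hand":{"type":"number"}}}},"grip_force":{"type":"number"}},"required":["moves"]}

```bash
mkdir -p pics
cat > h.py <<'E'
import numpy as np, cv2
from rig import sense, capture
def K(c):
    f=c["image"].shape[0]/2/np.tan(np.radians(c["vertical_fov"])/2); return f
def pts(c,T=None):
    "world point map from depth"
    h,w=c["z_map"].shape; f=K(c); v,u=np.mgrid[:h,:w]; z=c["z_map"]
    P=np.stack([(u-c["cx"])/f*z,(v-c["cy"])/f*z,z],-1)
    if T is None: return (P-np.array(c["t"]))@np.array(c["R"])
    return P@T[:3,:3].T+T[:3,3]
E
python3 - <<'E'
from h import *
s=sense();print(s)
for n in("scene","top"):
    c=capture(n);cv2.imwrite(f"pics/{n}0.png",c["image"]);np.savez(f"{n}0.npz",**c)
    print(n,c["vertical_fov"],c["cx"],c["cy"],np.round(-np.array(c["R"]).T@c["t"]),(c["z_map"]>0).mean())
E
```

```text
{'time_s': 0.0, 'joints': array([ 1.11459881e+00,  3.13455709e-01,  1.49845644e+00, -1.91560735e-06,
        1.33097838e+00, -2.23422841e-01]), 'dq': array([ 0.00107079,  0.00044297, -0.00025708, -0.00092277,  0.0002597 ,
        0.00042965]), 'tau': array([-2.10935713e-05, -4.12267327e+01, -2.59745210e+01, -1.99401247e-04,
        4.16163632e-03,  1.98245154e-06]), 'eef_pos': array([121.02395221, 510.61895576, 249.72484896]), 'ee_rot': array([-2.15417646e-04,  1.16124502e-01,  9.93234453e-01, -6.12135885e-04]), 'force': array([-0.91247954,  0.53451827, -0.76493126]), 'wrist_torque': array([0.01774349, 0.04201452, 0.00684787]), 'grip_force': 0.0, 'grip_width': 0.996328120815332}
scene 51.85221105194393 323.5513125035195 200.52432786524773 [-236. -659.  869.] 0.99609375
top 53.41733792570824 315.04941681211955 196.0925306613728 [ 417.  -84. 1360.] 0.99596484375
```

View pics/scene0.png

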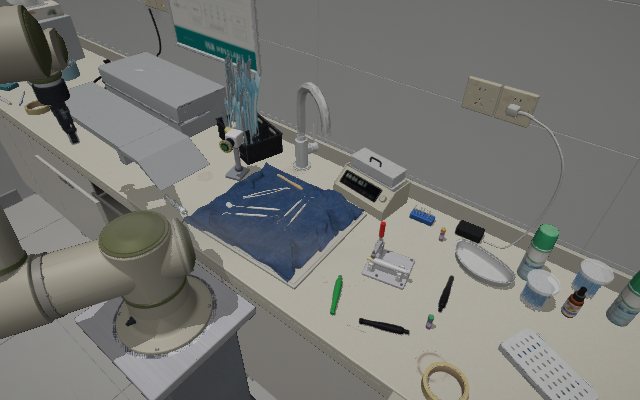

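View pics/top0.png

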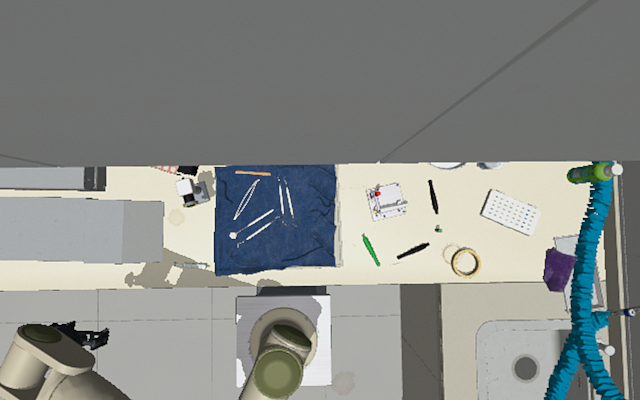

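The scene view shows the nest near (390,265) with its red handle at (382,230), and the inspection camera at (232,150). In the top view they are at (386,202) and (190,190).

Run:
```python
from h import *
S=dict(np.load("scene0.npz"));T=dict(np.load("top0.npz"))
def crop(c,x0,y0,w,h,k): return cv2.resize(c["image"][y0:y0+h,x0:x0+w],(w*k,h*k),interpolation=cv2.INTER_CUBIC)
a=crop(S,350,210,80,60+20,5);b=crop(T,346,162,80,80,5)[:,:400]
c=crop(S,200,110,80,40+0,5);d=crop(T,160,170,80,40,5)
cv2.imwrite("pics/crop1.png",np.vstack([np.hstack([a,b]),np.hstack([c,d])]))
for n,c in(("S",S),("T",T)):
    P=pts(c);hsv=cv2.cvtColor(c["image"],cv2.COLOR_BGR2HSV);np.save(n+"P.npy",P)
    red=((hsv[...,0]<6)|(hsv[...,0]>174))&(hsv[...,1]>170)&(hsv[...,2]>90)
    m=red&(abs(P[...,0]-450)<250)&(P[...,2]<200)
    print(n,"red",[ (tuple(s[:5]),np.round(P[l==i].mean(0)),np.round(P[l==i].max(0))) for l,st in [cv2.connectedComponentsWithStats(m.astype(np.uint8))[1:3]] for i,s in enumerate(st) if i and s[4]>4])
for q in [(386,202),(400,186),(190,190),(372,200),(404,214)]: print(q,np.round(np.load("TP.npy")[q[1],q[0]]))
for q in [(390,265),(228,145),(235,175)]: print(q,np.round(np.load("SP.npy")[q[1],q[0]]))
```

```text
S red [((np.int32(380), np.int32(222), np.int32(5), np.int32(16), np.int32(60)), array([ 482., -311.,  108.]), array([ 490., -305.,  129.]))]
T red [((np.int32(376), np.int32(192), np.int32(4), np.int32(4), np.int32(13)), array([ 488., -308.,  120.]), array([ 496., -304.,  131.]))]
(386, 202) [ 463. -356.   12.]
(400, 186) [ 518. -408.    0.]
(190, 190) [501. 263. 164.]
(372, 200) [ 471. -309.   10.]
(404, 214) [ 421. -418.    4.]
(390, 265) [ 436. -371.   49.]
(228, 145) [460. 254. 150.]
(235, 175) [479. 267.  14.]
```

View pics/crop1.png

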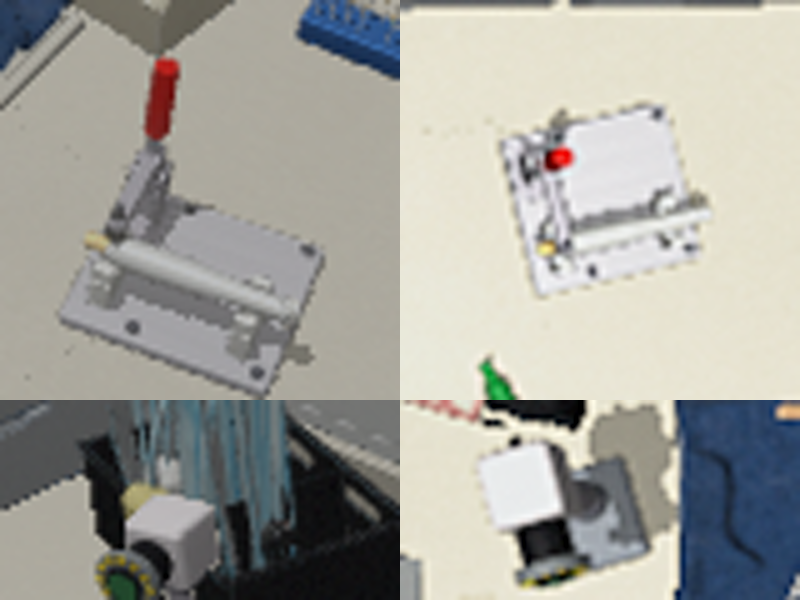

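Call:
{"fn": "move_arm", "kwargs": {
  "moves": [
    {"turn": [0, 0, 0], "translation": [-22, -28, -4], "hand": 1},
    {"turn": [0, 0, 0], "translation": [-22, -28, -4], "hand": 1},
    {"turn": [0, 0, 0], "translation": [-22, -28, -4], "hand": 1},
    {"turn": [0, 0, 0], "translation": [-22, -28, -4], "hand": 1},
    {"turn": [0, 0, 0], "translation": [-22, -28, -4], "hand": 1},
    {"turn": [0, 0, 0], "translation": [-22, -28, -4], "hand": 1},
    {"turn": [0, 0, 0], "translation": [-22, -28, -4], "hand": 1},
    {"turn": [0, 0, 0], "translation": [-22, -28, -4], "hand": 1},
    {"turn": [0, 0, 0], "translation": [-22, -28, -4], "hand": 1},
    {"turn": [0, 0, 0], "translation": [-22, -28, -4], "hand": 1}
  ]
}}

```text
time_s: 0.93
eef_pos: [270.6, 186.1, 290.4]
ee_rot: [0.0, 0.116, 0.993, 0.0]
force: [1.5, -0.0, 1.2]
grip_width: 1.001
grip_force: 0.0
```

Call:
{"fn": "move_arm", "kwargs": {
  "moves": [
    {"turn": [0, 0, 0.12], "translation": [0, 0, 0], "hand": 1},
    {"turn": [0, 0, 0.12], "translation": [0, 0, 0], "hand": 1},
    {"turn": [0, 0, 0.12], "translation": [0, 0, 0], "hand": 1},
    {"turn": [0, 0, 0.12], "translation": [0, 0, 0], "hand": 1},
    {"turn": [0, 0, 0.12], "translation": [0, 0, 0], "hand": 1},
    {"turn": [0, 0, 0.12], "translation": [0, 0, 0], "hand": 1},
    {"turn": [0, 0, 0.12], "translation": [0, 0, 0], "hand": 1},
    {"turn": [0, 0, 0.12], "translation": [0, 0, 0], "hand": 1},
    {"turn": [0, 0, 0.12], "translation": [0, 0, 0], "hand": 1},
    {"turn": [0, 0, 0.03], "translation": [0, 0, 0], "hand": 1}
  ]
}}

```text
time_s: 1.77
eef_pos: [270.4, 187.6, 290.1]
ee_rot: [-0.0, 0.625, 0.781, -0.0]
force: [1.1, 0.3, -0.6]
grip_width: 1.001
grip_force: 0.0
```

```bash
cat >> h.py <<'E'
from scipy.spatial.transform import Rotation as Ro
def pose():
    s=sense();q=s["ee_rot"];return np.array(s["eef_pos"]),Ro.from_quat([q[1],q[2],q[3],q[0]]).as_matrix(),s
def go(target,tz=None):
    "tool-frame shift to world target (mm), yaw of tool x"
    p,R,s=pose();print("t",round(s["time_s"],2),"p",np.round(p,1),"F",np.round(s["force"],1),"w",round(s["grip_width"],3),"gf",round(s["grip_force"],1))
    print(" yawx",round(np.arctan2(R[1,0],R[0,0]),4),"tilt",np.round(R[:,2],3),"shift",np.round((np.array(target)-p)@R,1))
def wrist(name):
    p,R,s=pose();c=capture("wrist");M=np.eye(4);M[:3,:3]=R;M[:3,3]=p
    T=M@np.array(c["T_tool_cam"]);cv2.imwrite(f"pics/{name}.png",c["image"]);P=pts(c,T);np.savez(name+".npz",P=P,T=T,**c)
    return c,T,P
E
python3 - <<'E'
from h import *
go([400,-330,300])
c=capture("wrist");print(np.round(c["T_tool_cam"],2),c["vertical_fov"])
E
```

```text
t 1.77 p [270.4 187.6 290.1] F [ 1.1  0.3 -0.6] w 1.001 gf 0.0
 yawx 1.7926 tilt [-0. -0. -1.] shift [-533.4   12.5   -9.9]
[[   0.     -0.94   -0.33   84.51]
 [   1.     -0.      0.     -0.91]
 [  -0.     -0.33    0.94 -124.29]
 [   0.      0.      0.      1.  ]] 71.12196604441644
```

Run:
```python
from h import *
wrist("wcam0"); go([433,-325,300])
```

```text
t 1.87 p [270.5 187.6 290.1] F [-1.3 -0.2 -0.4] w 0.999 gf 0.0
 yawx 1.7987 tilt [-0. -0. -1.] shift [-536.1   42.5   -9.9]
```

View pics/wcam0.png

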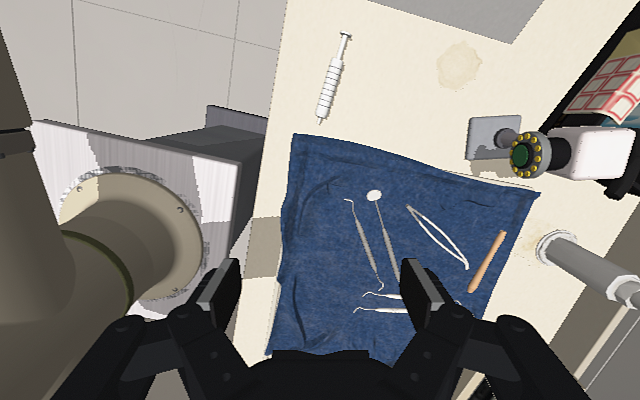

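The wrist view shows the inspection camera: ring light and lens at (521,154), housing at (590,152), foot at (495,138). The syringe lies at (333,80). Next I go to the nest.

Call:
{"fn": "move_arm", "kwargs": {
  "moves": [
    {"turn": [0, 0, 0], "translation": [-38, 3, -1], "hand": 0},
    {"turn": [0, 0, 0], "translation": [-38, 3, -1], "hand": 0},
    {"turn": [0, 0, 0], "translation": [-38, 3, -1], "hand": 0},
    {"turn": [0, 0, 0], "translation": [-38, 3, -1], "hand": 0},
    {"turn": [0, 0, 0], "translation": [-38, 3, -1], "hand": 0},
    {"turn": [0, 0, 0], "translation": [-38, 3, -1], "hand": 0},
    {"turn": [0, 0, 0], "translation": [-38, 3, -1], "hand": 0},
    {"turn": [0, 0, 0], "translation": [-38, 3, -1], "hand": 0},
    {"turn": [0, 0, 0], "translation": [-38, 3, -1], "hand": 0},
    {"turn": [0, 0, 0], "translation": [-38, 3, -1], "hand": 0}
  ]
}}

```text
time_s: 2.7
eef_pos: [385.7, -177.8, 300.2]
ee_rot: [-0.0, 0.622, 0.783, 0.0]
force: [-0.1, 0.8, 0.7]
grip_width: 0.0
grip_force: 0.0
```

Call:
{"fn": "move_arm", "kwargs": {
  "moves": [
    {"turn": [0, 0, 0], "translation": [-38, 3, 0], "hand": 0},
    {"turn": [0, 0, 0], "translation": [-38, 3, 0], "hand": 0},
    {"turn": [0, 0, 0], "translation": [-38, 3, 0], "hand": 0},
    {"turn": [0, 0, 0], "translation": [-38, 3, 0], "hand": 0},
    {"turn": [0, 0, 0], "translation": [0, 0, 0], "hand": 0},
    {"turn": [0, 0, 0], "translation": [0, 0, 0], "hand": 0}
  ]
}}

```text
time_s: 3.2
eef_pos: [431.7, -322.2, 299.0]
ee_rot: [-0.001, 0.622, 0.783, 0.0]
force: [-0.0, -0.1, 0.5]
grip_width: -0.005
grip_force: 0.0
```

Run:
```python
from h import *
wrist("wnest0"); go([433,-325,300])
d=np.load("wcam0.npz");P=d["P"]
# camera parts from depth
near=(abs(P[...,0]-490)<90)&(abs(P[...,1]-260)<90)
for n,z0,z1 in(("foot",4,14),("house",155,175),):
    q=P[near&(P[...,2]>z0)&(P[...,2]<z1)][:,:2].astype(np.float32)
    print(n,len(q),cv2.minAreaRect(q))
for u,v in[(521,154),(590,152),(495,138),(480,125),(510,125)]: print(u,v,np.round(P[v,u],1))
```

```text
t 3.25 p [ 431.6 -321.1  299.6] F [-0.3  0.1 -0.3] w 0.006 gf 0.0
 yawx 1.7994 tilt [-0.001  0.001 -1.   ] shift [-4.1  0.5 -0.4]
foot 3478 ((489.7177734375, 259.4271240234375), (179.76756286621094, 178.88890075683594), 0.13024123013019562)
house 3695 ((492.52398681640625, 279.9434814453125), (83.1536865234375, 46.10301971435547), 16.033845901489258)
521 154 [449.6 269.6 144.6]
590 152 [495.3 285.  163.2]
495 138 [495.8 281.9  20.9]
480 125 [472.7 293.9  13.5]
510 125 [513.4 303.2  13.2]
```

View pics/wnest0.png

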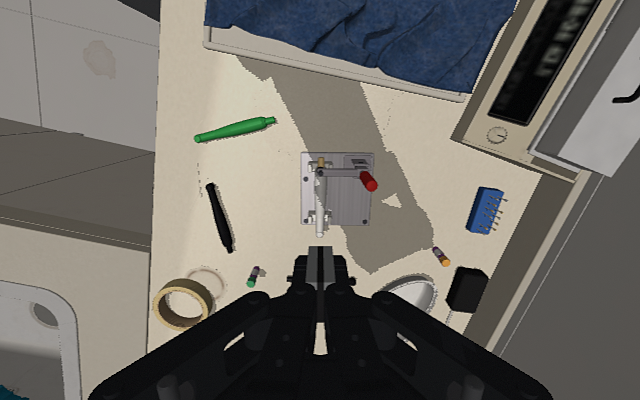

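The nest plate spans (301–375, 152–225) px, with the handpiece along column 320 and the red grip at (369,181). Now I measure it.

Run:
```python
from h import *
d=np.load("wnest0.npz");P=d["P"];im=d["image"];hsv=cv2.cvtColor(im,cv2.COLOR_BGR2HSV)
box=np.zeros(P.shape[:2],bool);box[145:242,290:390]=1
m=box&(P[...,2]>6)&(P[...,2]<15)
q=P[m][:,:2].astype(np.float32);c,wh,a=cv2.minAreaRect(q);print("plate",len(q),c,wh,a,"z",np.median(P[m][:,2]))
print("table z",np.median(P[250:300,330:360,2]) ,np.median(P[100:140,280:300,2]))
yaw=np.arctan2(np.sin(np.radians(a)*4),np.cos(np.radians(a)*4))/4
ex=np.array([np.cos(yaw),np.sin(yaw)]);ey=np.array([-ex[1],ex[0]]);O=np.array(c)-25*ex-3.5*ey;print("yaw",yaw,"origin",O)
N=lambda X:np.concatenate([(X[...,:2]-O)@np.c_[ex,ey],X[...,2:]],-1)
Q=N(P)
# handpiece: light points with z 41..52 near x=0
h=box&(Q[...,2]>42)&(Q[...,2]<52)&(abs(Q[...,0])<14)&(abs(Q[...,1])<75);X=Q[h];print("handpiece n",len(X),X.min(0),X.max(0))
for y in(-45,-20,0,20,55):
    s=X[abs(X[:,1]-y)<6]; print(y,len(s), s.size and (np.round(np.median(s,0),1),np.round(s[:,2].max(),1)))
r=box&((hsv[...,0]<6)|(hsv[...,0]>174))&(hsv[...,1]>170)&(hsv[...,2]>60)&(Q[...,2]>60)
print("red n",r.sum(),np.round(Q[r].mean(0),1),Q[r].min(0),Q[r].max(0))
# cross-check with scene & top cameras
for n in("S","T"):
    P2=np.load(n+"P.npy");Z=N(P2);m=(abs(Z[...,0]-25)<80)&(abs(Z[...,1])<85)&(Z[...,2]>6)&(Z[...,2]<15)
    q=P2[m][:,:2].astype(np.float32);print(n,"plate",cv2.minAreaRect(q))
    h=(Z[...,2]>40)&(Z[...,2]<54)&(abs(Z[...,0])<20)&(abs(Z[...,1])<25);print(n,"hp",h.sum(),np.round(Z[h].mean(0),1),Z[h][:,2].max())
np.savez("nest.npz",O=O,ex=ex,ey=ey)
```

```text
plate 3482 (462.9479064941406, -354.32720947265625) (109.96993255615234, 116.5423812866211) 11.748587608337402 z 10.772510649486406
table z 297.9807648169419 1.0677931827312364
yaw 0.20505153622449368 origin [ 439.18430585 -362.84432661]
handpiece n 680 [-13.75646839 -60.35413224  42.00314597] [ 9.05653478 58.89847384 51.50217176]
-45 54 (array([  0.5, -44.8,  45.1]), np.float64(46.9))
-20 68 (array([  0.1, -19.4,  46. ]), np.float64(48.6))
0 97 (array([-0.2,  0.1, 47.2]), np.float64(49.7))
20 102 (array([-0.1, 20.3, 47.4]), np.float64(51.5))
55 44 (array([-0.1, 54.3, 44.1]), np.float64(45.5))
red n 214 [ 53.9  47.2 117.7] [-1.78067942 39.05755148 81.05718126] [ 61.94336689 125.5236691  423.4287277 ]
S plate ((458.556640625, -356.55450439453125), (125.88260650634766, 118.32512664794922), 10.033302307128906)
S hp 101 [-1.8  1.  45.4] 51.98852334144632
T plate ((462.2333679199219, -354.968994140625), (154.74891662597656, 166.70606994628906), 9.3584623336792)
T hp 73 [ 1.5  0.9 46.8] 53.30794453051776
```

```bash
cat >> h.py <<'E'
def nest(x,y,z):
    n=np.load("nest.npz");return np.r_[n["O"]+x*n["ex"]+y*n["ey"],z]
def where():
    p,R,s=pose();n=np.load("nest.npz");d=p[:2]-n["O"];print("nest xyz",np.round([d@n["ex"],d@n["ey"],p[2]],1))
E
python3 -c "
from h import *
go(nest(25,44,200));where()"
```

```text
t 3.25 p [ 431.6 -321.1  299.6] F [-0.3  0.1 -0.3] w 0.006 gf 0.0
 yawx 1.7994 tilt [-0.001  0.001 -1.   ] shift [ 0.9 24.  99.6]
nest xyz [  1.1  42.4 299.6]
```

Call:
{"fn": "move_arm", "kwargs": {
  "moves": [
    {"turn": [0, 0, 0.023], "translation": [0, 0, 0], "hand": 0},
    {"turn": [0, 0, 0], "translation": [1, 8, 33], "hand": 0},
    {"turn": [0, 0, 0], "translation": [0, 8, 33], "hand": 0},
    {"turn": [0, 0, 0], "translation": [0, 8, 33], "hand": 0},
    {"turn": [0, 0, 0], "translation": [0, 0, 24], "hand": 0},
    {"turn": [0, 0, 0], "translation": [0, 0, 24], "hand": 0},
    {"turn": [0, 0, 0], "translation": [0, 0, 22], "hand": 0},
    {"turn": [0, 0, 0], "translation": [0, 0, 0], "hand": 0},
    {"turn": [0, 0, 0], "translation": [0, 0, 0], "hand": 0}
  ]
}}

```text
time_s: 4.0
eef_pos: [455.0, -314.4, 131.8]
ee_rot: [-0.0, 0.631, 0.776, 0.0]
force: [0.5, 0.1, 0.2]
grip_width: -0.002
grip_force: 0.0
```

```bash
python3 -c "
from h import *
go(nest(33,44,130));where();wrist('w2')"
```

```text
t 4.0 p [ 455.  -314.4  131.8] F [0.5 0.1 0.2] w -0.002 gf 0.0
 yawx 1.7763 tilt [-0.  0. -1.] shift [-0.2  7.6  1.8]
nest xyz [ 25.4  44.2 131.8]
```

View pics/w2.png

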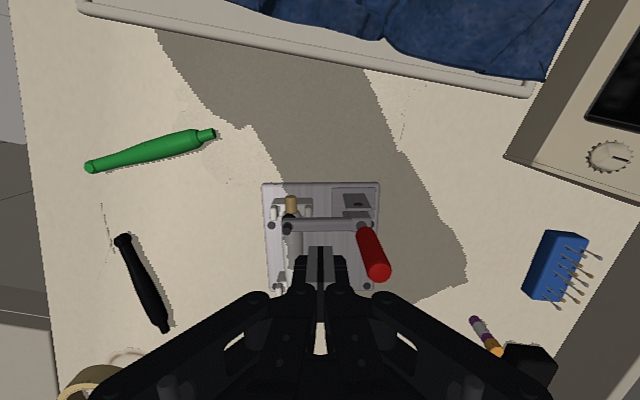

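Call:
{"fn": "move_arm", "kwargs": {
  "moves": [
    {"turn": [0, 0, 0], "translation": [0, 4, 1], "hand": 0},
    {"turn": [0, 0, 0], "translation": [0, 4, 1], "hand": 0},
    {"turn": [0, 0, 0], "translation": [0, 7, 0], "hand": 0},
    {"turn": [0, 0, 0], "translation": [0, 7, 0], "hand": 0},
    {"turn": [0, 0, 0], "translation": [0, 6, 0], "hand": 0},
    {"turn": [0, 0, 0], "translation": [0, 7, 2], "hand": 0},
    {"turn": [0, 0, 0], "translation": [0, 7, 2], "hand": 0},
    {"turn": [0, 0, 0], "translation": [0, 6, 2], "hand": 0}
  ]
}}

```text
time_s: 4.72
eef_pos: [502.9, -305.3, 123.1]
ee_rot: [0.0, 0.631, 0.776, -0.0]
force: [-1.8, -1.3, 0.7]
grip_width: -0.001
grip_force: 0.9
```

```bash
python3 -c "
from h import *
where();wrist('w3')"
```

```text
nest xyz [ 74.1  43.4 123.1]
```

View pics/w3.png

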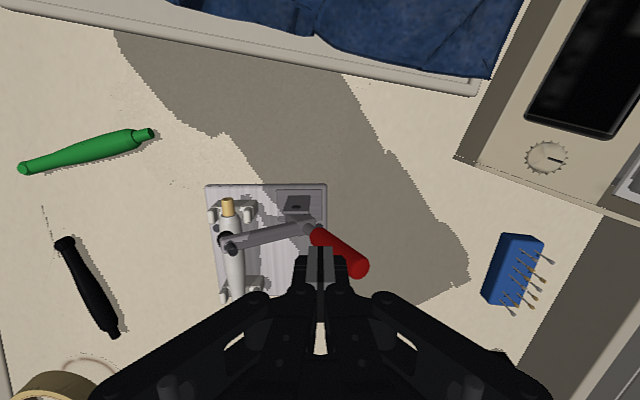

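The handle now leans to +x, its tip near (355,265), and the arm is lifting off the handpiece, which hasn't moved.

Call:
{"fn": "move_arm", "kwargs": {
  "moves": [
    {"turn": [0, 0, 0], "translation": [0, 6, 3], "hand": 0},
    {"turn": [0, 0, 0], "translation": [0, 6, 4], "hand": 0},
    {"turn": [0, 0, 0], "translation": [0, 6, 4], "hand": 0},
    {"turn": [0, 0, 0], "translation": [0, 5, 5], "hand": 0},
    {"turn": [0, 0, 0], "translation": [0, 5, 6], "hand": 0},
    {"turn": [0, 0, 0], "translation": [0, 4, 6], "hand": 0},
    {"turn": [0, 0, 0], "translation": [0, 3, 6], "hand": 0},
    {"turn": [0, 0, 0], "translation": [0, 3, 6], "hand": 0},
    {"turn": [0, 0, 0], "translation": [0, 1, 5], "hand": 0}
  ]
}}

```text
time_s: 5.52
eef_pos: [540.6, -297.4, 77.5]
ee_rot: [0.0, 0.631, 0.776, 0.0]
force: [0.2, 0.4, 1.4]
grip_width: 0.002
grip_force: 0.8
```

Call:
{"fn": "move_arm", "kwargs": {
  "moves": [
    {"turn": [0, 0, 0], "translation": [0, 0, 3], "hand": 0},
    {"turn": [0, 0, 0], "translation": [0, 0, 3], "hand": 0},
    {"turn": [0, 0, 0], "translation": [0, 0, 3], "hand": 0}
  ]
}}

```text
time_s: 5.77
eef_pos: [540.5, -297.6, 69.4]
ee_rot: [0.001, 0.631, 0.776, 0.0]
force: [2.0, 1.4, 1.9]
grip_width: 0.001
grip_force: 1.1
```

```bash
python3 -c "
from h import *
where();print(pose()[2]['force'])"
```

```text
nest xyz [112.5  43.2  69.4]
[1.9932131  1.35535901 1.91467385]
```

Call:
{"fn": "move_arm", "kwargs": {
  "moves": [
    {"turn": [0, 0, 0], "translation": [0, 0, 1], "hand": 0},
    {"turn": [0, 0, 0], "translation": [0, 0, 1], "hand": 0}
  ]
}}

```text
time_s: 5.93
eef_pos: [540.7, -297.7, 68.8]
ee_rot: [0.001, 0.631, 0.776, 0.0]
force: [-3.1, 4.2, 18.8]
grip_width: -0.001
grip_force: 8.9
```

Call:
{"fn": "move_arm", "kwargs": {
  "moves": [
    {"turn": [0, 0, 0], "translation": [0, 0, 1], "hand": 0},
    {"turn": [0, 0, 0], "translation": [0, 0, 0], "hand": 0}
  ]
}}

```text
time_s: 6.1
eef_pos: [540.7, -297.7, 68.8]
ee_rot: [0.001, 0.631, 0.776, 0.0]
force: [-3.5, 4.9, 18.1]
grip_width: 0.0
grip_force: 9.0
```

Run:
```python
from h import *
where();print(pose()[2]['force'])
c=capture("scene");P=pts(c);n=np.load("nest.npz");Q=np.c_[(P[...,:2].reshape(-1,2)-n["O"])@np.c_[n["ex"],n["ey"]],P[...,2].reshape(-1)].reshape(P.shape)
hsv=cv2.cvtColor(c["image"],cv2.COLOR_BGR2HSV)
r=((hsv[...,0]<6)|(hsv[...,0]>174))&(hsv[...,1]>150)&(abs(Q[...,0]-90)<90)&(abs(Q[...,1]-44)<40)
print(r.sum(),Q[r].min(0),Q[r].max(0),Q[r].mean(0))
```

```text
nest xyz [112.7  43.1  68.8]
[-3.47077746  4.88754457 18.12552642]
17 [86.83095694 37.34270322 43.12638046] [108.52597712  45.30453993  50.57754829] [97.67374171 40.44899825 47.71460067]
```

Call:
{"fn": "move_arm", "kwargs": {
  "moves": [
    {"turn": [0, 0, 0], "translation": [0, 0, -10], "hand": 0},
    {"turn": [0, 0, 0], "translation": [0, 0, -30], "hand": 0},
    {"turn": [0, 0, 0], "translation": [0, 0, -30], "hand": 0},
    {"turn": [0, 0, 0], "translation": [0, 0, -34], "hand": 0},
    {"turn": [0, 0, 0], "translation": [-12, -28, 0], "hand": 0.5},
    {"turn": [0, 0, 0], "translation": [-12, -28, 0], "hand": 0.5},
    {"turn": [0, 0, 0], "translation": [-12, -28, 0], "hand": 0.5},
    {"turn": [0, 0, 0], "translation": [-12, -28, 0], "hand": 0.5},
    {"turn": [0, 0, 0], "translation": [0, 0, 0], "hand": 0.5},
    {"turn": [0, 0, 0], "translation": [0, 0, 0], "hand": 0.5}
  ]
}}

```text
time_s: 6.98
eef_pos: [439.3, -368.1, 170.5]
ee_rot: [-0.0, 0.632, 0.775, -0.0]
force: [0.1, -0.3, 0.6]
grip_width: 0.501
grip_force: 0.0
```

Run:
```python
from h import *
where();go(nest(0,-5,39));c,T,P=wrist('w4')
n=np.load("nest.npz");Q=np.c_[(P[...,:2].reshape(-1,2)-n["O"])@np.c_[n["ex"],n["ey"]],P[...,2].reshape(-1)].reshape(P.shape)
h=(Q[...,2]>42)&(Q[...,2]<52)&(abs(Q[...,0])<14)&(Q[...,1]>10)&(Q[...,1]<70);X=Q[h];print("hp",len(X),X.max(0))
for y in(15,20,30,45,55):
    s=X[abs(X[:,1]-y)<5]; print(y,len(s), s.size and (np.round(np.median(s,0),1)))
```

```text
nest xyz [ -0.9  -5.2 170.5]
t 6.98 p [ 439.3 -368.1  170.5] F [ 0.1 -0.3  0.6] w 0.501 gf 0.0
 yawx 1.7732 tilt [-0.  0. -1.] shift [  0.2   0.9 131.5]
hp 882 [12.77817918 59.0740322  50.87773097]
15 199 [ 0.3 15.1 47.6]
20 203 [ 0.3 20.  47.7]
30 210 [ 0.3 29.9 47.6]
45 166 [ 0.3 43.9 45.5]
55 99 [ 0.3 54.7 43.8]
```

View pics/w4.png

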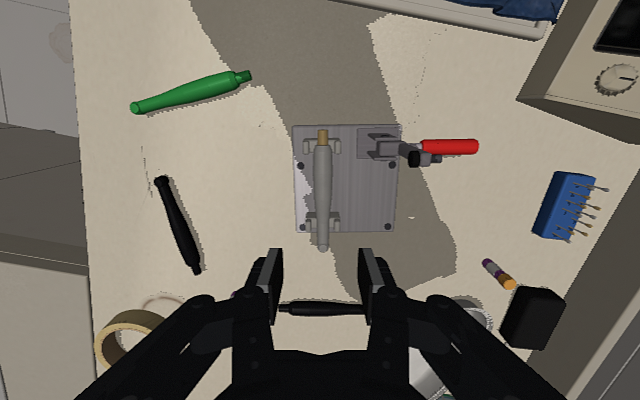

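The clamp is fully open: the red grip is level at (450,147) and the arm stands upright. The handpiece still lies in its cradles along column 323. I descend to grasp it.

Call:
{"fn": "move_arm", "kwargs": {
  "moves": [
    {"turn": [0, 0, 0], "translation": [0, 1, 35], "hand": 0.5},
    {"turn": [0, 0, 0], "translation": [0, 0, 35], "hand": 0.5},
    {"turn": [0, 0, 0], "translation": [0, 0, 30], "hand": 0.5},
    {"turn": [0, 0, 0], "translation": [0, 0, 20], "hand": 0.5},
    {"turn": [0, 0, 0], "translation": [0, 0, 12], "hand": 0.5},
    {"turn": [0, 0, 0], "translation": [0, 0, 0], "hand": 0.5},
    {"turn": [0, 0, 0], "translation": [0, 0, 0], "hand": 0.5}
  ]
}}

```text
time_s: 7.62
eef_pos: [442.0, -367.0, 38.8]
ee_rot: [0.0, 0.631, 0.776, -0.0]
force: [-0.7, 0.0, -0.3]
grip_width: 0.498
grip_force: 0.0
```

Call:
{"fn": "move_arm", "kwargs": {
  "moves": [
    {"turn": [0, 0, 0], "translation": [0, 0, 0], "hand": 0},
    {"turn": [0, 0, 0], "translation": [0, 0, 0], "hand": 0},
    {"turn": [0, 0, 0], "translation": [0, 0, 0], "hand": 0},
    {"turn": [0, 0, 0], "translation": [0, 0, 0], "hand": 0},
    {"turn": [0, 0, 0], "translation": [0, 0, 0], "hand": 0},
    {"turn": [0, 0, 0], "translation": [0, 0, 0], "hand": 0}
  ],
  "grip_force": 30
}}

```text
time_s: 8.12
eef_pos: [442.0, -367.7, 39.9]
ee_rot: [0.001, 0.631, 0.776, -0.0]
force: [0.9, 2.1, 7.2]
grip_width: 0.207
grip_force: 32.0
```

Call:
{"fn": "move_arm", "kwargs": {
  "moves": [
    {"turn": [0, 0, 0], "translation": [0, 0, -5], "hand": 0},
    {"turn": [0, 0, 0], "translation": [0, 0, -10], "hand": 0},
    {"turn": [0, 0, 0], "translation": [0, 0, -10], "hand": 0},
    {"turn": [0, 0, 0], "translation": [0, 0, -15], "hand": 0},
    {"turn": [0, 0, 0], "translation": [0, 0, -20], "hand": 0},
    {"turn": [0, 0, 0], "translation": [0, 0, -20], "hand": 0},
    {"turn": [0, 0, 0], "translation": [0, 0, -30], "hand": 0},
    {"turn": [0, 0, 0], "translation": [0, 0, -30], "hand": 0},
    {"turn": [0, 0, 0], "translation": [0, 0, -20], "hand": 0},
    {"turn": [0, 0, 0], "translation": [0, 0, 0], "hand": 0}
  ]
}}

```text
time_s: 8.95
eef_pos: [442.3, -368.3, 204.0]
ee_rot: [0.004, 0.631, 0.776, -0.001]
force: [0.1, -0.4, -1.4]
grip_width: 0.213
grip_force: 31.1
```

Run:
```python
from h import *
where();go([330,0,200]);wrist('w5')
```

```text
nest xyz [  2.  -6. 204.]
t 8.95 p [ 442.3 -368.3  204. ] F [ 0.1 -0.4 -1.4] w 0.213 gf 31.1
 yawx 1.7758 tilt [ 0.006 -0.007 -1.   ] shift [383.5 -35.    0.8]
```

View pics/w5.png

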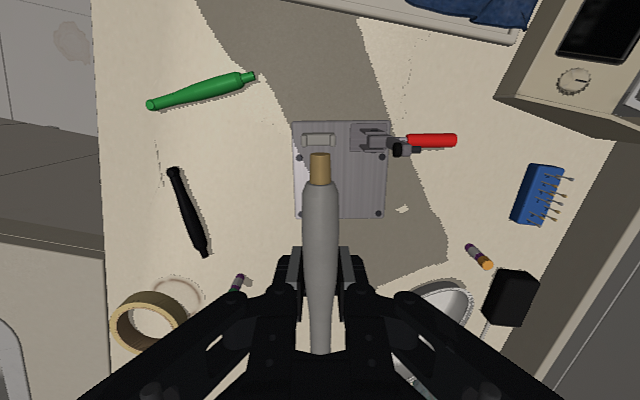

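The handpiece is held in the fingers (brass end at (319,165)) and the clamp stays open. Next I refine the camera pose and check how the handpiece sits.

Run:
```python
from h import *
yaw=np.radians(16.03)
d=np.load("wcam0.npz")
for n,P,im in(("w",d["P"],d["image"]),("S",np.load("SP.npy"),np.load("scene0.npz")["image"]),("T",np.load("TP.npy"),np.load("top0.npz")["image"])):
    near=(abs(P[...,0]-480)<70)&(abs(P[...,1]-275)<50)
    hsv=cv2.cvtColor(im,cv2.COLOR_BGR2HSV)
    m=near&(P[...,2]>159)&(P[...,2]<168)&(hsv[...,1]<60)&(hsv[...,2]>110)
    m=cv2.erode(m.astype(np.uint8),np.ones((2,2)))>0
    print(n,"house",m.sum(),cv2.minAreaRect(P[m][:,:2].astype(np.float32)))
    # LEDs (yellow) on the ring, and lens green
    y=near&(hsv[...,0]>18)&(hsv[...,0]<35)&(hsv[...,1]>120)&(hsv[...,2]>120)&(P[...,2]>110)&(P[...,2]<175)&(P[...,0]<475)
    g=near&(hsv[...,0]>45)&(hsv[...,0]<95)&(hsv[...,1]>60)&(P[...,2]>120)&(P[...,2]<160)&(P[...,0]<475)
    for k,q in(("led",y),("lens",g)):
        if q.sum()>5:
            X=P[q];print("  ",k,len(X),"med",np.round(np.median(X,0),1),"mid",np.round((X.min(0)+X.max(0))/2,1))
            if len(X)>20:
                u=np.linalg.svd(X-X.mean(0))[2][2];print("   normal",np.round(u,3))
    if n=="w":
        f=near&(P[...,2]>8)&(P[...,2]<18)&(hsv[...,1]<40);print("  foot",f.sum(),cv2.minAreaRect(P[f][:,:2].astype(np.float32)))
d=np.load("w5.npz");P=d["P"];p,R,s=pose();L=(P-p)@R   # tool frame
m=(abs(L[...,1])<12)&(L[...,0]>15)&(L[...,0]<80)&(abs(L[...,2])<20)
for x in(20,30,40,50,60,68):
    k=m&(abs(L[...,0]-x)<3);print(x,k.sum(),k.any() and np.round([np.median(L[k][:,1]),L[k][:,2].min(),np.median(L[k][:,2])],1))
print("x max",L[m][:,0].max())
```

```text
w house 2593 ((494.0094909667969, 279.8697509765625), (80.25139617919922, 44.37784194946289), 16.385173797607422)
   led 198 med [452.6 271.5 151. ] mid [454.3 269.3 143.2]
   normal [ 0.962  0.275 -0.004]
   lens 296 med [450.5 268.4 142.6] mid [450.9 268.2 142.4]
   normal [ 0.963  0.269 -0.004]
  foot 1706 ((502.620361328125, 263.8778991699219), (70.76235961914062, 97.18891143798828), 14.289847373962402)
S house 73 ((508.5684814453125, 278.958740234375), (36.11197280883789, 37.00415802001953), 18.930795669555664)
   led 9 med [455.2 270.9 155.2] mid [455.2 271.2 141.6]
   lens 32 med [452.5 266.3 140. ] mid [454.  267.9 140. ]
   normal [ 0.961  0.276 -0.013]
T house 137 ((494.4394226074219, 276.01092529296875), (73.7134017944336, 38.58385467529297), 15.847177505493164)
   lens 6 med [455.3 265.4 151. ] mid [455.3 265.8 151.7]
20 404 [ -0.9 -13.  -10.6]
30 458 [ -0.4 -13.  -10.5]
40 470 [ -0.8 -12.5 -10.3]
50 448 [ -0.8 -11.7  -7.8]
60 282 [-0.8 -8.6 -6.5]
68 0 False
x max 63.77153113591182
```

Call:
{"fn": "move_arm", "kwargs": {
  "moves": [
    {"turn": [0, 0, 0], "translation": [15, -2, 0], "hand": 0},
    {"turn": [0, 0, 0], "translation": [25, -3, 0], "hand": 0},
    {"turn": [0, 0, 0], "translation": [35, -3, 0], "hand": 0},
    {"turn": [0, 0, 0], "translation": [35, -3, 0], "hand": 0},
    {"turn": [0, 0, 0], "translation": [35, -3, 0], "hand": 0},
    {"turn": [0, 0, 0], "translation": [35, -3, 0], "hand": 0},
    {"turn": [0, 0, 0], "translation": [35, -3, 0], "hand": 0},
    {"turn": [0, 0, 0], "translation": [35, -3, 0], "hand": 0},
    {"turn": [0, 0, 0], "translation": [35, -3, 0], "hand": 0},
    {"turn": [0, 0, 0], "translation": [35, -3, 0], "hand": 0}
  ]
}}

```text
time_s: 9.83
eef_pos: [346.4, -58.0, 197.6]
ee_rot: [-0.001, 0.631, 0.776, -0.0]
force: [0.1, 0.7, -0.5]
grip_width: 0.21
grip_force: 31.0
```

Call:
{"fn": "move_arm", "kwargs": {
  "moves": [
    {"turn": [0, 0, 0], "translation": [30, -3, 0], "hand": 0},
    {"turn": [0, 0, 0], "translation": [20, 0, 0], "hand": 0},
    {"turn": [0, 0, -0.04], "translation": [0, 0, 0], "hand": 0},
    {"turn": [0, 0, -0.033], "translation": [0, 0, 0], "hand": 0},
    {"turn": [0, 0, 0], "translation": [0, 0, 0], "hand": 0}
  ]
}}

```text
time_s: 10.25
eef_pos: [334.1, -10.9, 197.8]
ee_rot: [-0.001, 0.602, 0.799, -0.0]
force: [0.8, -0.2, 0.0]
grip_width: 0.211
grip_force: 31.0
```

```bash
python3 -c "
from h import *
u=np.array([.9615,.2746]);go(np.r_[np.array([360.3,293])-35*u,200])"
```

```text
t 10.25 p [334.1 -10.9 197.8] F [ 0.8 -0.2  0. ] w 0.211 gf 31.0
 yawx 1.8508 tilt [-0.001  0.    -1.   ] shift [284.9  74.1  -2.1]
```

Call:
{"fn": "move_arm", "kwargs": {
  "moves": [
    {"turn": [0, 0, 0], "translation": [15, 4, 0], "hand": 0},
    {"turn": [0, 0, 0], "translation": [30, 8, 0], "hand": 0},
    {"turn": [0, 0, 0], "translation": [33, 9, 0], "hand": 0},
    {"turn": [0, 0, 0], "translation": [33, 9, 0], "hand": 0},
    {"turn": [0, 0, 0], "translation": [33, 9, 0], "hand": 0},
    {"turn": [0, 0, 0], "translation": [33, 9, 0], "hand": 0},
    {"turn": [0, 0, 0], "translation": [33, 9, 0], "hand": 0},
    {"turn": [0, 0, 0], "translation": [33, 8, 0], "hand": 0},
    {"turn": [0, 0, 0], "translation": [27, 6, 0], "hand": 0},
    {"turn": [0, 0, 0], "translation": [14, 3, 0], "hand": 0}
  ]
}}

```text
time_s: 11.08
eef_pos: [327.1, 284.2, 197.6]
ee_rot: [-0.0, 0.602, 0.798, -0.0]
force: [0.1, -0.1, -0.6]
grip_width: 0.209
grip_force: 31.0
```

Call:
{"fn": "move_arm", "kwargs": {
  "moves": [
    {"turn": [0, 0, 0], "translation": [0, 0, 20], "hand": 0},
    {"turn": [0, 0, 0], "translation": [0, 0, 20], "hand": 0},
    {"turn": [0, 0, 0], "translation": [0, 0, 20], "hand": 0},
    {"turn": [0, 0, 0], "translation": [0, 10, 0], "hand": 0},
    {"turn": [0, 0, 0], "translation": [0, 10, 0], "hand": 0},
    {"turn": [0, 0, 0], "translation": [0, 10, 0], "hand": 0},
    {"turn": [0, 0, 0], "translation": [0, 0, 0], "hand": 0},
    {"turn": [0, 0, 0], "translation": [0, 0, 0], "hand": 0}
  ]
}}

```text
time_s: 11.75
eef_pos: [357.3, 290.2, 138.7]
ee_rot: [0.0, 0.603, 0.798, 0.0]
force: [-0.4, 0.4, -1.0]
grip_width: 0.208
grip_force: 31.0
```

```bash
python3 -c "
from h import *
go([360.3,293,138.5])"
```

```text
t 11.75 p [357.3 290.2 138.7] F [-0.4  0.4 -1. ] w 0.208 gf 31.0
 yawx 1.8476 tilt [ 0.  0. -1.] shift [1.9 3.7 0.2]
```

Call:
{"fn": "move_arm", "kwargs": {
  "moves": [
    {"turn": [0, 0, 0], "translation": [2, 4, 0], "hand": 0},
    {"turn": [0, 0, 0], "translation": [0, 0, 0], "hand": 0},
    {"turn": [0, 0, 0], "translation": [0, 0, 0], "hand": 0},
    {"turn": [0, 0, 0], "translation": [0, 0, 0], "hand": 0},
    {"turn": [0, 0, 0], "translation": [0, 0, 0], "hand": 0}
  ]
}}

```text
time_s: 12.17
eef_pos: [359.9, 293.3, 138.4]
ee_rot: [0.0, 0.602, 0.798, -0.0]
force: [0.0, -0.3, -1.8]
grip_width: 0.208
grip_force: 31.0
```

Run:
```python
from h import *
go([360.3,293,138.5])
c=capture("scene");P=pts(c);im=c["image"]
cv2.imwrite("pics/end.png",cv2.resize(im[90:290,150:430],None,fx=2.8,fy=2.8,interpolation=cv2.INTER_CUBIC))
u=np.array([.9615,.2746]);v=np.array([-.2746,.9615]);V=np.array([373.6,246.4])
a=(P[...,:2]-V)@u;b=(P[...,:2]-V)@v
m=(abs(a)<14)&(b>-20)&(b<130)&(abs(P[...,2]-140)<14)&(im.min(-1)>110)
print(m.sum())
for y in(-5,2,10,20):
    k=m&(abs(b-y)<4);print(y,k.sum(),k.any() and np.round([np.median(a[k]),P[k][:,2].max()],1))
print("b range",b[m].min(),b[m].max())
n=np.load("nest.npz");
```

```text
t 12.17 p [359.9 293.3 138.4] F [ 0.  -0.3 -1.8] w 0.208 gf 31.0
 yawx 1.8489 tilt [-0. -0. -1.] shift [-0.4  0.3 -0.1]
55
-5 7 [  0.8 144.2]
2 8 [ -0.6 145.3]
10 7 [ -3.5 146.1]
20 7 [ -2.5 145. ]
b range -6.064241408897484 112.8211576369923
```

View pics/end.png

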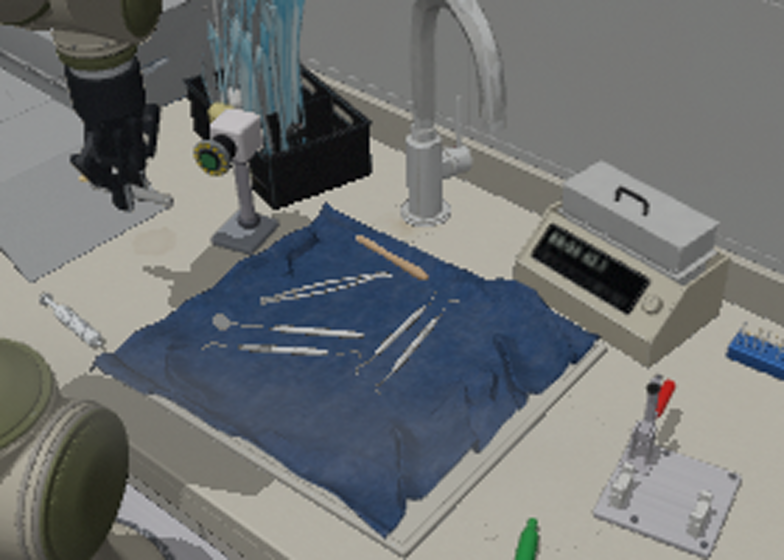

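The handpiece is held in front of the lens with its head at crop (170,200). The clamp is still open with its arm upright at (653,400), and the syringe is undisturbed. The depth data puts the head within about 3 mm of the view point, so I hand in.

```bash
python3 -c "
from rig import finish_job
print(finish_job())"
```

```text
the job is handed in; nothing more can be done
None
```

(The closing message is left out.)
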